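# Mix the tall sample tube on the touch mixer

### The job

Take the tall screw-capped tube out of the rack and mix it on the touch mixer: stand its pointed end upright in the rubber cup and press straight down until the sprung head is fully down on its stop, with a steady, moderate push rather than your full weight. Keep it down for about two seconds and finish like that: the program ends with the tube still gripped in the fingers and pressing the head onto its stop, nothing put down or let go. Touch the mixer with the tube only, and leave the short tubes in the rack and everything else on the bench where they are.

Things in the scene. Friction and masses are not known exactly. Their poses are not given: they have to be found in the camera images.
- tube: The tall off-white conical-tipped tube, 117 mm high, about 55 g: body 30 mm in diameter, lowest 16 mm pointed (8 mm flat tip), screw cap 35 mm in diameter over the top 14 mm. Origin at the centre of its tip, z up the tube. Stands in any hole of the rack's occupied row with a little play, tip 6 mm above the bench, 63 mm of it above the rack. Grip it from above, by body or cap.
- tube_grip (a point): A point on the tall tube's axis 80 mm above its tip: on the bare body between rack and cap, a good place to grip. In the rack it lies 86 mm above the bench.
- rack: White tube rack, fixed, 104 (x) by 156 (y) by 60 mm high; origin at the centre of its underside, z up. Two rows of three 33 mm holes at x = -24 and +24 mm, y = -48, 0, +48 mm. The three tubes stand in the row at x = -24 mm in any order; the other row is empty, so fingers have most room on a tube's two sides along the rack's x axis.
- mixer: Compact touch-operated tube mixer, fixed: white box 118 (x) by 140 mm (y), its top 76 mm above the bench, with a grey stop collar up to 80 mm and above that the sprung head with a black rubber cup. Origin at the centre of its underside, z up; the head is straight above it.
- head_cup (a point): Centre of the flat inner floor of the rubber cup, where the tube's tip stands: 93 mm above the bench at rest, 86 mm fully pressed. The cup is a funnel open at the top: about 20 mm across inside at its floor, 39 mm inside at its rim, 18 mm above the floor; 47 mm outside.
- head (a joint): Downward travel of the mixer's sprung head in m: 0 at rest, 0.007 on its hard stop. The spring pushes back with about 4 N at first and 9 N at the stop, where the push then rises steeply; 10 to 25 N there is right, over 35 N too much. Let go, it springs up again.
- short_a: Short capped tube in the rack, same make and width as the tall one but 83 mm high; origin at its tip. Leave alone.
- short_b: The other short capped tube in the rack, 83 mm high; origin at its tip. Leave alone.
- marker: Marker pen lying on the bench between rack and mixer, 135 mm long, 14 mm thick, along its x axis; origin under its middle. Leave alone.
- micro_rack: Yellow block of small tubes, 88 by 130 mm, 41 mm high; origin at the centre of its underside. Leave alone.
- dish: Round covered dish, 90 mm across, 15 mm high; origin at the centre of its underside. Leave alone.
- beaker: Glass beaker, 68 mm across, 90 mm high; origin at the centre of its underside. Leave alone.
- reagent: Amber reagent bottle, 60 mm across, 115 mm high; origin at the centre of its underside. Leave alone.
- specimen_jar: Specimen jar with a white lid, 65 mm across, 68 mm high; origin at the centre of its underside. Leave alone.
There are look-alikes about, which are no part of the job. What is shaped like the mixer but green is not meant.

How it is judged:
On the way, in this order (a step that is already met when the one before it is completed fails the run):
1. the tall tube is lifted clear of the rack in the fingers (height (world z) of tube above 0.065 m and contact force between the fingers and tube above 1 N and contact force between tube and rack below 0.2 N), for 0.1 s.
2. the gripped tube stands upright in the cup and keeps the head pressed onto its stop for a second and a half (value of joint head above 0.0058 m and contact force between tube and mixer between 8 and 35 N and horizontal distance between tube and head_cup below 0.01 m and angle between tube's own z axis and vertical below 0.17 rad and contact force between the fingers and tube above 2 N and z of the grasp point in the frame of tube below 0.116 m and contact force between each of the arm, the fingers and mixer below 1 N), for 1.5 s.
At the end, for the whole second after the job is handed in: The tall tube, gripped below the top of its cap and still, is upright (0.17 rad) in the cup within 10 mm of its centre, pressing with 8 to 35 N so the head is over 5.8 of its 7 mm down; fingers and arm do not touch the mixer; all other things within 25 mm of where they were (all of step 2 and linear speed of tube below 0.02 m/s and distance of each of short_a, short_b, marker, micro_rack, dish, beaker, reagent, specimen_jar from where it was at the start of the episode below 0.025 m); the arm keeps its last pose, push and grip.
It fails at once if the fingers or the arm push on the mixer (over 3 N) (contact force between any of the fingers, the arm and mixer above 3 N).
It fails at once if a short tube or another loose thing on the bench is moved by more than 30 mm (distance of any of short_a, short_b, marker, micro_rack, dish, beaker, reagent, specimen_jar from where it was at the start of the episode above 0.03 m).
It fails at once if the tube is rammed into the mixer (over 60 N) (contact force between tube and mixer above 60 N).
It also fails if it takes over 53 s, if anything falls off the work surface, if the arm or the gripper's body presses on something with over 40 N, if the wrist force passes 120 N, or if a joint passes its speed limit or range.

### The arm

A 7-joint arm with a two-finger parallel gripper is mounted at the origin on the work surface. World frame = base frame: x ahead of the robot, y to its left, z up, the work surface at z = 0. Lengths are in m, angles in rad, forces in N, time in s.
With the tool pointing down it reaches from about 0.425 to 0.95 m from the base axis. Payload 4.7 kg.
Tool frame: the origin (TCP) lies at the very end of the fingers, on their centre line; the grasp point (between the pads) lies behind it (bot.grip_point_offset is the z of the grasp point in the tool frame, in m); z points along the fingers, y is the line along which they close (so a half turn about z gives the same grasp; the last joint's range is limited). The gripper opens to 87 mm and grips with 3 to 60 N. Pads are 19 mm wide; open, the fingers measure 117 mm over their backs; the gripper's body (75 mm by 190 mm) begins 51 mm behind the grasp point.
Start: joints at [1.258, 0.469, -0.049, 1.532, 0.024, 1.141, -0.082], TCP at [0.189, -0.648, 0.197] pointing down, gripper open.
Joint ranges: [-2.59, 2.59], [-0.33, 1.99], [-1.39, 1.29], [0.1, 2.45], [-1.04, 4.18], [0.21, 1.99], [-2.66, 2.66]. Speed limits (rad/s): [2.57, 2.57, 3.14, 3.14, 3.14, 3.14, 3.14].

### API

Orientations are given as a rotation vector (axis times angle).
In Python, from bench import state, viewer, workorder, bot gives the robot as it stands.
- The arm moves only by the shell command python3 -m handwheel 'ROWS' [FORCE]. ROWS is text: rows parted by semicolons, each of 7 numbers parted by spaces: the shift along the tool's x, y, z in m, then the turn, a rotation vector about the tool's x, y, z in rad, then the finger opening in m, from 0 to 0.087. A call has 1 to 5 rows; each row is the pose to reach, as a shift and turn from the pose commanded when the call began, along the tool's axes at that moment; what a row does not reach only later rows make up. A row lasts 1/8 s, in which the tool goes at most 62.5 mm and 10.7 degrees, less where a joint would pass 70% of its speed; a pose out of reach is approached as far as the arm can. A call with a gripper value outside its range is refused whole. The fingers move at their own pace and stop on an object; FORCE is the grip in N (left out, the last holds). Time passes only in rows, so rows that repeat a pose let the fingers close. It gives the time, the measured TCP pose, the force, the opening and the grip force at its end, in the units of the state.
- state(): the state, without advancing time (a new reading comes with each control period).
- viewer.camera(name): name is "side" or "top"; returns the picture (384x512x3 uint8, red, green, blue); there is no depth.
- viewer.get_calibration(name): a dict with "intrinsics" (3x3 intrinsics, pixels), "extrinsics" (4x4, takes a point from camera to world coordinates). Camera axes: x right, y up, looking along -z (the intrinsics and any distortion apply to the point x, -y, -z); pixel columns grow to the right and rows downward; lengths in m; the calibration is good to about 2 mm. A picture is of the moment at which its call begins. get_calibration takes no time and is no camera call.
- workorder.close_job(): hands the job in; it is judged then, once.
The state is a dict: "t": time; "qpos": joint angles; "qvel": joint speeds; "joint_efforts": joint torques, N m; "tcp_pos": TCP position; "tool_rot": TCP orientation; "force": force on the tool from outside, world axes, zero at the start; "torque": the same for the moment, N m; "gripper_width": finger opening in m; "finger_force": force on a finger pad.
Only numpy, scipy, OpenCV 4.12 (cv2) and the standard library are available. Lean on these libraries where they do the work, as an engineer would, in place of code of your own. Each camera call takes 0.05 s, during which the arm holds its last target. There are 200 camera calls.

## Working session

There is one attempt and no reset: what is moved stays moved. The work goes in short steps, Python scripts to look and compute and a shell command to move; the robot and the scene stay as the last step left them, time stands still between calls to the robot, and variables do not carry over. Pictures are saved under pics/ and viewed, at most 10 in all, crops included, and the job is handed in when it is done.

```bash
mkdir -p pics; ls; python3 - <<'E'
from bench import state, viewer, workorder, bot
import cv2, numpy as np
s=state(); print({k:np.round(v,4).tolist() for k,v in s.items()}, bot.grip_point_offset)
for n in ("side","top"):
    im=viewer.camera(n); cv2.imwrite(f"pics/{n}0.png",im[:,:,::-1])
    c=viewer.get_calibration(n); print(n,{k:np.round(v,4).tolist() for k,v in c.items()})
E
```

```text
pics
{'t': 0.0, 'qpos': [1.2581, 0.4694, -0.0486, 1.5337, 0.0241, 1.141, -0.0823], 'qvel': [0.0011, 0.0012, -0.0005, 0.0002, -0.0005, 0.0002, 0.0001], 'joint_efforts': [-0.0006, -50.7967, -0.0815, -23.615, -0.0614, 0.0379, 0.0002], 'tcp_pos': [0.1888, -0.6474, 0.1961], 'tool_rot': [-3.1081, -0.4441, 0.0006], 'force': [0.0536, 0.077, 0.5546], 'torque': [0.0127, -0.0322, 0.0132], 'finger_force': 0.0, 'gripper_width': 0.0871} -0.0187
side {'intrinsics': [[499.7108, 0.0, 263.4921], [0.0, 499.7108, 196.552], [0.0, 0.0, 1.0]], 'extrinsics': [[-0.9766, 0.1327, -0.1694, 0.2823], [-0.2152, -0.5882, 0.7795, 1.1534], [0.0038, 0.7977, 0.603, 0.9618], [0.0, 0.0, 0.0, 1.0]]}
top {'intrinsics': [[499.3308, 0.0, 253.7321], [0.0, 499.3308, 192.055], [0.0, 0.0, 1.0]], 'extrinsics': [[-0.0243, 0.9872, -0.1575, 0.307], [-0.9997, -0.0256, -0.0062, -0.0113], [-0.0102, 0.1573, 0.9875, 1.6384], [0.0, 0.0, 0.0, 1.0]]}
```

View pics/side0.png

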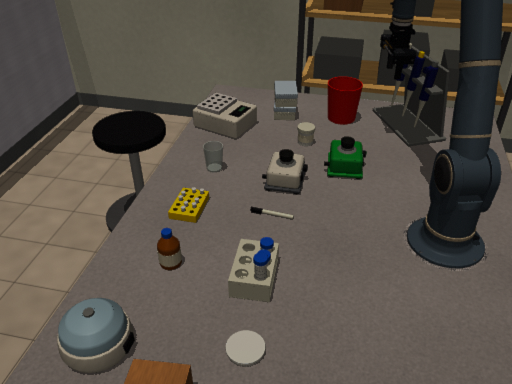

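View pics/top0.png

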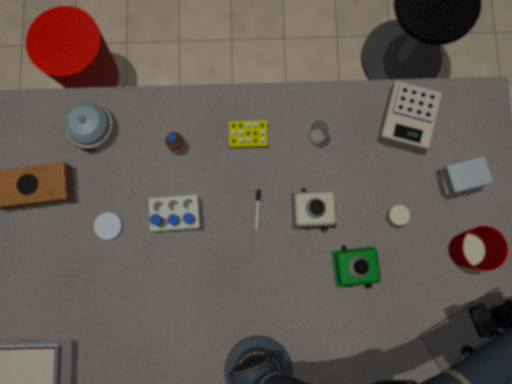

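The side view shows the rack near (255,270), blue-capped tubes near (262,260), and the white mixer at (286,170). In the top view the rack is at (175,213), with caps at (156,220), (174,219) and (189,218), and the mixer cup is at (316,207). I'll enlarge both and measure the blobs.

```bash
cat > h.py <<'E'
import numpy as np, cv2
from bench import state, viewer
def proj(n,P):
    c=viewer.get_calibration(n);E=c["extrinsics"];p=E[:3,:3].T@(np.asarray(P,float)-E[:3,3])
    q=c["intrinsics"]@np.array([p[0],-p[1],-p[2]]);return q[:2]/q[2]
def ray(n,uv,z):
    c=viewer.get_calibration(n);E=c["extrinsics"];d=np.linalg.inv(c["intrinsics"])@np.array([*uv,1.])
    d=E[:3,:3]@(d*[1,-1,-1]);o=E[:3,3];return o+d*(z-o[2])/d[2]
def blobs(im,m,amin=15):
    n,l,s,c=cv2.connectedComponentsWithStats(m.astype(np.uint8))
    return [(c[i].round(1).tolist(),s[i].tolist()) for i in range(1,n) if s[i,4]>amin]
E
python3 - <<'E'
from h import *
out=[]
for n,(u,v,w,h) in dict(top=(140,180,80,60),side=(215,225,80,80)).items():
    im=viewer.camera(n); hsv=cv2.cvtColor(im,cv2.COLOR_RGB2HSV)
    m=(hsv[...,0]>105)&(hsv[...,0]<128)&(hsv[...,1]>150)&(hsv[...,2]>60)
    for b in blobs(im,m): 
        print(n,b, ray(n,b[0],.123).round(3),ray(n,b[0],.089).round(3))
    out.append(cv2.resize(im[v:v+h,u:u+w],(400,400*h//w),interpolation=cv2.INTER_CUBIC))
    if n=="top":
        out.append(cv2.resize(im[180:240,280:360],(400,300),interpolation=cv2.INTER_CUBIC))
        d=(hsv[...,2]<50); d[:180]=0;d[232:]=0;d[:,:290]=0;d[:,345:]=0
        for b in blobs(im,d): print("dark",b,ray(n,b[0],.111).round(3))
        w_=(hsv[...,1]<60)&(hsv[...,2]>120); 
        cn,_=cv2.findContours(w_.astype(np.uint8),0,2)
        for c in cn:
            if cv2.contourArea(c)>400:
                r=cv2.minAreaRect(c); print("white",np.round(r[0],1),np.round(r[1],1),r[2],ray(n,r[0],.06).round(3),ray(n,r[0],.076).round(3))
    else: 
        a=cv2.resize(im[140:200,250:330],(400,300),interpolation=cv2.INTER_CUBIC)
top=np.hstack([out[0],out[1]]); bot_=np.hstack([cv2.resize(out[2],(300,300)),np.zeros((300,100,3),np.uint8),a])
cv2.imwrite("pics/z.png",np.vstack([top,bot_])[:,:,::-1])
E
```

```text
top ([171.7, 137.0], [169, 134, 7, 7, 40]) [0.73  0.251 0.123] [0.74  0.257 0.089]
top ([155.4, 219.3], [151, 215, 10, 9, 68]) [0.472 0.3   0.123] [0.476 0.307 0.089]
top ([172.9, 219.2], [169, 215, 9, 9, 63]) [0.471 0.247 0.123] [0.475 0.253 0.089]
top ([188.2, 217.9], [184, 214, 9, 9, 61]) [0.474 0.2   0.123] [0.478 0.205 0.089]
dark ([316.6, 206.8], [310, 200, 14, 15, 157]) [ 0.5   -0.194  0.111]
dark ([322.4, 227.3], [313, 226, 16, 4, 39]) [ 0.436 -0.209  0.111]
white [ 26.5 366.5] [33. 53.] 90.0 [0.039 0.704 0.06 ] [0.042 0.696 0.076]
white [474.5 249. ] [28. 19.] 90.0 [ 0.36  -0.688  0.06 ] [ 0.36  -0.681  0.076]
white [107.  225.5] [27. 26.] 90.0 [0.463 0.467 0.06 ] [0.462 0.462 0.076]
white [172.8 212.1] [33.2 49.8] 85.48600769042969 [0.501 0.258 0.06 ] [0.499 0.255 0.076]
white [314.8 207.9] [31.3 38.6] 87.39744567871094 [ 0.503 -0.194  0.06 ] [ 0.501 -0.193  0.076]
white [469.5 173.5] [26.6 38.8] 75.25643920898438 [ 0.601 -0.694  0.06 ] [ 0.598 -0.687  0.076]
white [ 82.6 120.7] [28.  26.9] 21.801410675048828 [0.811 0.555 0.06 ] [0.806 0.55  0.076]
white [412.  113.9] [48.5
[... 175 characters left out ...]
.001 0.805 0.06 ] [0.994 0.797 0.076]
white [471.5  56.2] [43.2 49.2] 83.9909896850586 [ 0.998 -0.738  0.06 ] [ 0.991 -0.73   0.076]
white [504.   56.5] [14. 47.] 0.0 [ 0.994 -0.845  0.06 ] [ 0.987 -0.837  0.076]
white [502.5  15. ] [30. 17.] 90.0 [ 1.142 -0.855  0.06 ] [ 1.133 -0.847  0.076]
white [231.5  42.5] [ 85. 309.] 90.0 [1.07  0.061 0.06 ] [1.062 0.06  0.076]
white [11. 22.] [44. 22.] 90.0 [1.166 0.81  0.06 ] [1.157 0.802 0.076]
side ([165.5, 231.5], [161, 228, 10, 10, 67]) [0.729 0.268 0.123] [0.748 0.232 0.089]
side ([266.3, 241.6], [260, 237, 13, 10, 99]) [0.471 0.249 0.123] [0.479 0.212 0.089]
side ([261.7, 255.9], [254, 248, 16, 16, 172]) [0.471 0.301 0.123] [0.479 0.267 0.089]
```

View pics/z.png

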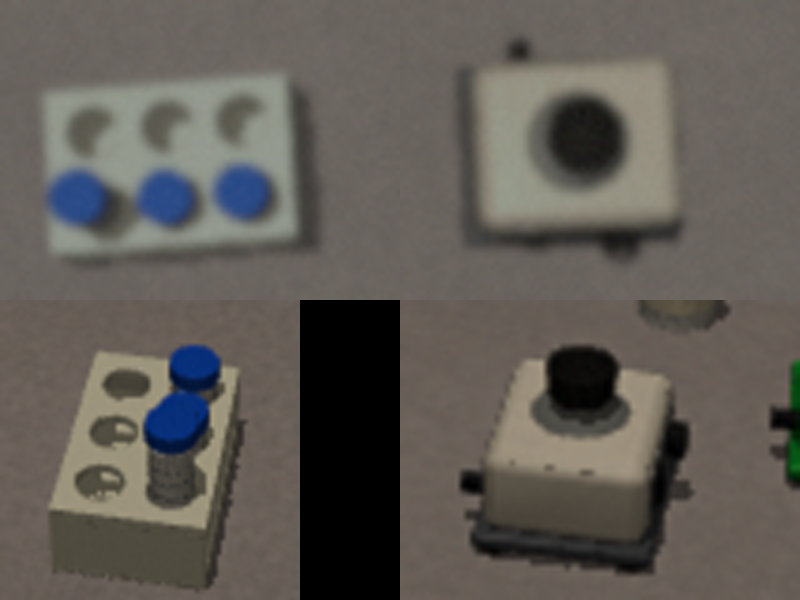

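The tall tube is the left cap in the top view, at (0.471, 0.300). Both views agree for a cap top at 0.123 m, and it stands 48 mm from its neighbour. Rack yaw is about 0.055 rad and the cup is at about (0.500, -0.194). Next, a helper that gives shifts in tool axes.

```bash
cat >> h.py <<'E'
from scipy.spatial.transform import Rotation as R
def go(pos,yaw=None):
    """shift & turn in tool axes from measured pose; yaw = world angle of tool y, pointing down"""
    s=state();r=R.from_rotvec(s["tool_rot"]);d=r.inv().apply(np.array(pos)-s["tcp_pos"])
    w=0
    if yaw is not None:
        y=[np.cos(yaw),np.sin(yaw),0];z=[0,0,-1];t=R.from_matrix(np.c_[np.cross(y,z),y,z]);w=(r.inv()*t).as_rotvec().round(4)
    print("shift",d.round(4),"turn",w,"tcp",np.round(s["tcp_pos"],4),"t",s["t"])
E
python3 -c "
from h import *
go([.50,-.30,.25],.055)"
```

```text
shift [ 0.396  -0.2467 -0.0532] turn [-1.000e-03 -7.000e-04 -1.342e+00] tcp [ 0.1889 -0.6476  0.1965] t 0.2
```

```bash
python3 -m handwheel '0.06 -0.035 -0.05 0 0 -0.17 0.087; 0.11 -0.065 -0.053 0 0 -0.34 0.087; 0.16 -0.1 -0.053 0 0 -0.51 0.087; 0.21 -0.13 -0.053 0 0 -0.68 0.087; 0.26 -0.165 -0.053 0 0 -0.85 0.087' 20
python3 -c "
from h import *
go([.50,-.20,.25],.055)"
```

```text
t: 0.82
tcp_pos: [0.388, -0.422, 0.2503]
tool_rot: [2.645, 1.694, 0.0]
force: [0.8, 0.5, 0.1]
gripper_width: 0.0867
finger_force: 0.0
shift [2.484e-01 8.900e-03 2.000e-04] turn [ 5.000e-04  4.000e-04 -4.864e-01] tcp [ 0.388  -0.422   0.2503] t 0.825
```

```bash
python3 -m handwheel '0.055 0.002 0 0 0 -0.12 0.087; 0.11 0.004 0 0 0 -0.24 0.087; 0.16 0.006 0 0 0 -0.36 0.087; 0.21 0.008 0 0 0 -0.486 0.087; 0.248 0.009 0 0 0 -0.486 0.087'
python3 -c "
from h import *
go([.471,.301,.20],.055)"
```

```text
t: 1.45
tcp_pos: [0.5007, -0.2004, 0.2502]
tool_rot: [2.163, 2.278, 0.001]
force: [-0.1, -0.5, -1.1]
gripper_width: 0.0871
finger_force: 0.0
shift [ 0.5023 -0.0038  0.0503] turn [ 0.0004 -0.0002 -0.0034] tcp [ 0.5007 -0.2004  0.2502] t 1.45
```

```bash
python3 -m handwheel '0.055 0 0 0 0 0 0.087; 0.11 0 0 0 0 0 0.087; 0.165 0 0 0 0 0 0.087; 0.22 0 0 0 0 0 0.087; 0.275 -0.002 0.02 0 0 0 0.087' && python3 -m handwheel '0.055 0 0 0 0 0 0.087; 0.11 0 0 0 0 0 0.087; 0.165 0 0.01 0 0 0 0.087; 0.21 -0.001 0.02 0 0 0 0.087; 0.227 -0.002 0.03 0 0 0 0.087'
python3 - <<'E'
from h import *
go([.471,.301,.067],.055)
s=viewer.camera("side");t=viewer.camera("top")
a=cv2.resize(s[190:310,200:300],(400,480),interpolation=cv2.INTER_CUBIC);b=cv2.resize(t[160:280,110:210],(400,480),interpolation=cv2.INTER_CUBIC)
cv2.imwrite("pics/c1.png",np.hstack([a,b])[:,:,::-1])
E
```

```text
t: 2.08
tcp_pos: [0.4854, 0.0737, 0.2313]
tool_rot: [2.165, 2.272, 0.005]
force: [0.0, -0.7, -0.8]
gripper_width: 0.0866
finger_force: 0.0
t: 2.7
tcp_pos: [0.4701, 0.3018, 0.1998]
tool_rot: [-2.16, -2.279, -0.001]
force: [-0.1, 0.1, 0.4]
gripper_width: 0.087
finger_force: 0.0
shift [-0.0011  0.0009  0.1328] turn [-0.0004 -0.0016 -0.0016] tcp [0.4701 0.3018 0.1998] t 2.7
```

View pics/c1.png

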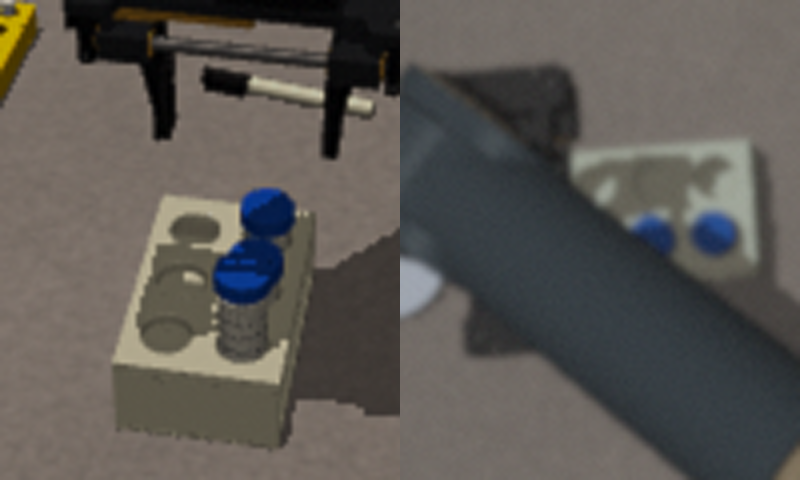

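The open fingers, with tips at crop x 163 and 332, straddle the tall tube's column (cap at 245,275). The position is good, so I'll descend.

```bash
python3 -m handwheel '-0.001 0.001 0.035 0 0 0 0.087; -0.001 0.001 0.07 0 0 0 0.087; -0.001 0.001 0.1 0 0 0 0.087; -0.001 0.001 0.12 0 0 0 0.087; -0.001 0.001 0.132 0 0 0 0.087' && python3 -m handwheel '0 0 0 0 0 0 0.04; 0 0 0 0 0 0 0.02; 0 0 0 0 0 0 0.015; 0 0 0 0 0 0 0.015; 0 0 0 0 0 0 0.015' 30
```

```text
t: 3.42
tcp_pos: [0.4729, 0.2967, 0.0675]
tool_rot: [2.167, 2.274, -0.001]
force: [-0.9, 0.2, 0.4]
gripper_width: 0.0871
finger_force: 0.0
t: 4.05
tcp_pos: [0.4726, 0.2975, 0.0684]
tool_rot: [2.166, 2.275, 0.001]
force: [0.1, 0.4, 0.3]
gripper_width: 0.0451
finger_force: 0.0
```

```bash
python3 -m handwheel '0.003 -0.001 0.001 0 0 0 0.04; 0.003 -0.001 0.001 0 0 0 0.03; 0.003 -0.001 0.001 0 0 0 0.015; 0.003 -0.001 0.001 0 0 0 0.015; 0.003 -0.001 0.001 0 0 0 0.015' 30; python3 -m handwheel '0 0 0 0 0 0 0.015; 0 0 0 0 0 0 0.015;0 0 0 0 0 0 0.015'
```

```text
t: 4.68
tcp_pos: [0.4712, 0.3004, 0.0671]
tool_rot: [-2.166, -2.275, 0.0]
force: [-1.2, -0.6, -0.0]
gripper_width: 0.0334
finger_force: 30.0
t: 5.05
tcp_pos: [0.4714, 0.3004, 0.0671]
tool_rot: [2.166, 2.275, 0.0]
force: [0.1, 0.3, -0.9]
gripper_width: 0.0333
finger_force: 30.0
```

```bash
python3 -m handwheel '0 0 -0.015 0 0 0 0.015; 0 0 -0.035 0 0 0 0.015; 0 0 -0.06 0 0 0 0.015; 0 0 -0.09 0 0 0 0.015; 0 0 -0.12 0 0 0 0.015' 40;  python3 -m handwheel '0 0 -0.03 0 0 0 0.015; 0 0 -0.05 0 0 0 0.015; 0 0 -0.05 0 0 0 0.015'
python3 - <<'E'
from h import *
go([.500,-.194,.235],.055)
s=viewer.camera("side");t=viewer.camera("top")
a=cv2.resize(s[150:310,180:320],(420,480),interpolation=cv2.INTER_CUBIC);b=cv2.resize(t[160:280,120:200],(320,480),interpolation=cv2.INTER_CUBIC)
cv2.imwrite("pics/c2.png",np.hstack([a,b])[:,:,::-1])
E
```

```text
t: 5.68
tcp_pos: [0.4714, 0.3008, 0.1897]
tool_rot: [2.166, 2.275, 0.003]
force: [0.9, 1.0, -0.2]
gripper_width: 0.0331
finger_force: 40.0
t: 6.05
tcp_pos: [0.4721, 0.3016, 0.24]
tool_rot: [2.165, 2.274, 0.008]
force: [0.6, 0.4, -0.3]
gripper_width: 0.0328
finger_force: 40.0
shift [-0.4963  0.0036  0.004 ] turn [ 0.0048 -0.0021 -0.0059] tcp [0.4721 0.3016 0.24  ] t 6.05
```

View pics/c2.png

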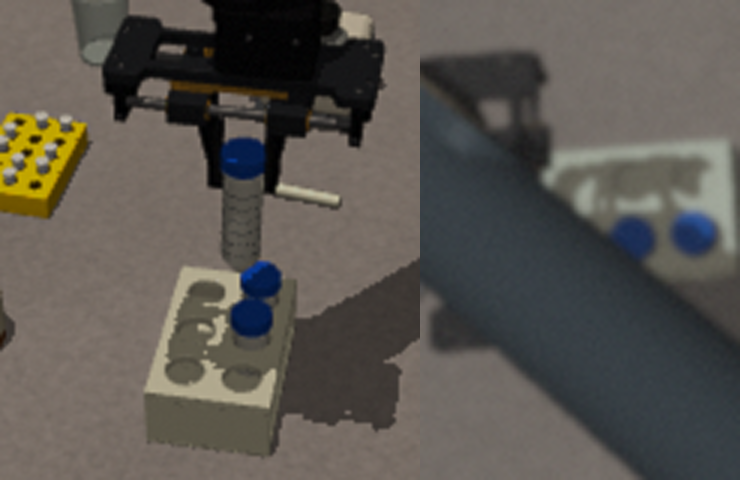

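The tube is held upright in the fingers (crop 240,200), and the two short tubes stay in the rack. I'll carry it to above the mixer.

```bash
python3 -m handwheel '-0.03 0 0 0 0 0 0.015; -0.08 0 0 0 0 0 0.015; -0.13 0 0 0 0 0 0.015; -0.18 0.001 0 0 0 0 0.015; -0.23 0.002 0 0 0 0 0.015'; python3 -m handwheel '-0.05 0 0 0 0 0 0.015; -0.1 0 0 0 0 0 0.015; -0.15 0 0 0 0 0 0.015; -0.2 0.001 0 0 0 0 0.015; -0.23 0.002 0 0 0 0 0.015'
python3 -m handwheel '-0.02 0 0 0 0 0 0.015; -0.033 0 0 0 0 0 0.015; -0.033 0 0 0 0 0 0.015;-0.033 0 0 0 0 0 0.015'
python3 - <<'E'
from h import *
go([.500,-.194,.19],.055)
s=viewer.camera("side");t=viewer.camera("top")
p=np.array(state()["tcp_pos"])
for n in("side","top"): print(n,"tip",proj(n,p-[0,0,.061]).round(1),"cap",proj(n,p+[0,0,.049]).round(1),"cup rim",proj(n,[.5,-.194,.111]).round(1))
a=cv2.resize(s[80:200,240:340],(400,480),interpolation=cv2.INTER_CUBIC);b=cv2.resize(t[150:270,266:366],(400,480),interpolation=cv2.INTER_CUBIC)
cv2.imwrite("pics/c3.png",np.hstack([a,b])[:,:,::-1])
E
```

```text
t: 6.78
tcp_pos: [0.4837, 0.069, 0.2362]
tool_rot: [-2.165, -2.275, 0.002]
force: [0.6, 0.8, -0.4]
gripper_width: 0.033
finger_force: 40.0
t: 7.4
tcp_pos: [0.4967, -0.1617, 0.2359]
tool_rot: [-2.169, -2.27, 0.002]
force: [0.1, -0.4, -0.3]
gripper_width: 0.0326
finger_force: 40.0
t: 7.9
tcp_pos: [0.4996, -0.1902, 0.2372]
tool_rot: [-2.164, -2.277, -0.001]
force: [-0.4, 0.9, -0.7]
gripper_width: 0.0328
finger_force: 40.0
shift [-0.0038  0.0002  0.0472] turn [ 0.0001 -0.0005 -0.0038] tcp [ 0.4996 -0.1902  0.2372] t 7.9
side tip [287.2 134.7] cap [288.4 102.6] cup rim [286.6 151.9]
top tip [317.9 204. ] cap [322.6 198.6] cup rim [316.6 206.7]
```

View pics/c3.png

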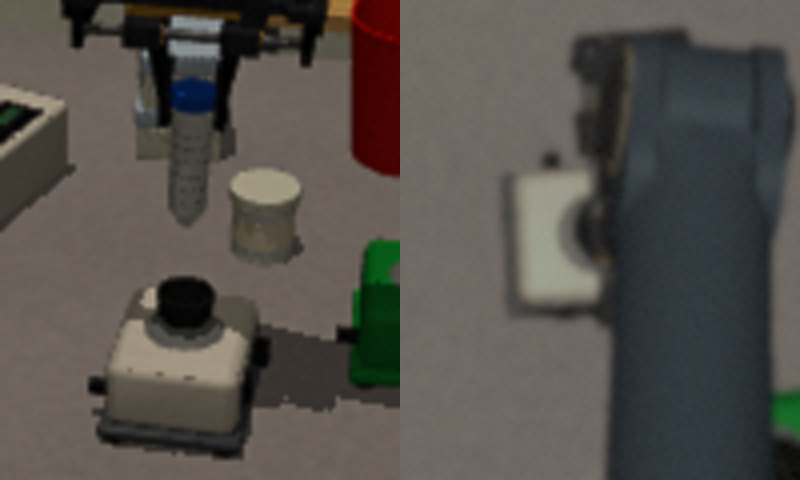

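The tip is at side pixel (286.8,136), where it was predicted, directly above the cup rim at (286.5,152.5). I'll lower it.

```bash
python3 -m handwheel '-0.005 0.001 0.02 0 0 0 0.015; -0.005 0.001 0.04 0 0 0 0.015; -0.005 0.001 0.055 0 0 0 0.015; -0.005 0.001 0.065 0 0 0 0.015; -0.005 0.001 0.07 0 0 0 0.015'; python3 -m handwheel '0 0 0 0 0 0 0.015;0 0 0 0 0 0 0.015'
python3 - <<'E'
from h import *
go([.501,-.195,.154],.055)
s=viewer.camera("side");t=viewer.camera("top")
a=cv2.resize(s[80:200,240:340],(400,480),interpolation=cv2.INTER_CUBIC);b=cv2.resize(t[150:270,266:366],(400,480),interpolation=cv2.INTER_CUBIC)
cv2.imwrite("pics/c4.png",np.hstack([a,b])[:,:,::-1])
E
```

```text
t: 8.62
tcp_pos: [0.5007, -0.1965, 0.1668]
tool_rot: [-2.166, -2.276, -0.0]
force: [0.1, -0.0, -1.0]
gripper_width: 0.0329
finger_force: 40.0
t: 8.88
tcp_pos: [0.5011, -0.1968, 0.1677]
tool_rot: [2.166, 2.274, 0.001]
force: [0.5, -0.2, 0.1]
gripper_width: 0.0325
finger_force: 40.0
shift [ 0.0018 -0.0001  0.0137] turn [ 0.0011  0.0005 -0.006 ] tcp [ 0.5011 -0.1968  0.1677] t 8.875
```

View pics/c4.png

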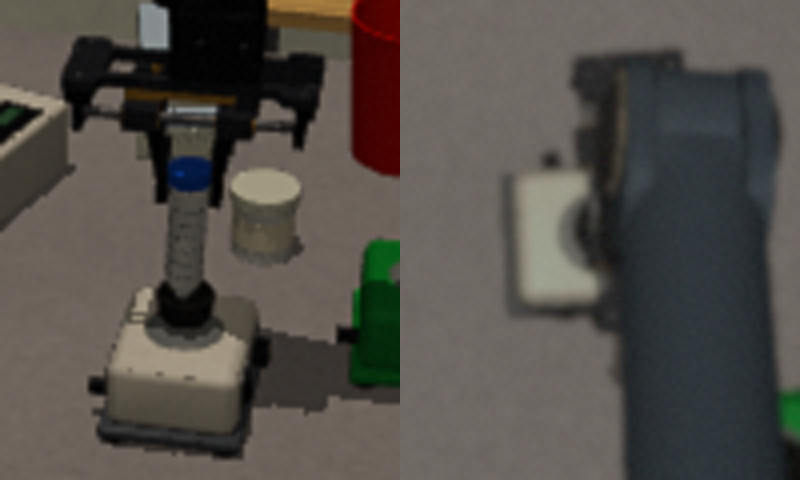

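The tip is inside the cup (crop 186,290) with no side load. Now I'll press down in small steps and watch the force.

```bash
for k in 1; do python3 -m handwheel '0.001 0 0.004 0 0 0 0.015; 0.0015 0 0.008 0 0 0 0.015; 0.0015 0 0.011 0 0 0 0.015; 0.0015 0 0.013 0 0 0 0.015; 0.0015 0 0.013 0 0 0 0.015'; done; python3 -m handwheel '0 0 0.002 0 0 0 0.015; 0 0 0.003 0 0 0 0.015; 0 0 0.003 0 0 0 0.015'
```

```text
t: 9.6
tcp_pos: [0.5007, -0.1952, 0.1541]
tool_rot: [2.166, 2.275, 0.0]
force: [0.1, 0.2, -1.0]
gripper_width: 0.0331
finger_force: 40.0
t: 9.98
tcp_pos: [0.501, -0.1953, 0.1516]
tool_rot: [2.166, 2.275, 0.0]
force: [0.0, 0.4, 5.6]
gripper_width: 0.0329
finger_force: 40.0
```

```bash
python3 -m handwheel '0 0 0.002 0 0 0 0.015; 0 0 0.003 0 0 0 0.015; 0 0 0.003 0 0 0 0.015';python3 -m handwheel '0 0 0.001 0 0 0 0.015; 0 0 0.002 0 0 0 0.015; 0 0 0.002 0 0 0 0.015'; python3 -m handwheel '0 0 0.001 0 0 0 0.015; 0 0 0.001 0 0 0 0.015'
```

```text
t: 10.35
tcp_pos: [0.501, -0.1954, 0.1489]
tool_rot: [2.166, 2.274, 0.0]
force: [-1.0, 0.4, 7.7]
gripper_width: 0.0324
finger_force: 40.0
t: 10.72
tcp_pos: [0.5012, -0.1955, 0.1472]
tool_rot: [2.165, 2.274, 0.0]
force: [-2.0, -0.3, 8.3]
gripper_width: 0.0331
finger_force: 40.0
t: 10.98
tcp_pos: [0.5015, -0.1956, 0.1467]
tool_rot: [2.165, 2.273, 0.0]
force: [-1.9, -0.1, 10.9]
gripper_width: 0.0332
finger_force: 40.0
```

```bash
python3 -m handwheel '0 0 0.001 0 0 0 0.015; 0 0 0.001 0 0 0 0.015; 0 0 0.001 0 0 0 0.015'; python3 -c "
from h import *
go([.501,-.195,.146],.055); print(state()['force'])"
```

```text
t: 11.35
tcp_pos: [0.5019, -0.1959, 0.1466]
tool_rot: [2.164, 2.272, 0.0]
force: [-2.8, -0.9, 15.1]
gripper_width: 0.0329
finger_force: 39.9
shift [ 0.0009 -0.0008  0.0006] turn [ 0.0025  0.0024 -0.0063] tcp [ 0.5019 -0.1959  0.1466] t 11.35
[-2.83018288 -0.87666321 15.11107538]
```

The head is on its stop: z has stopped changing while the force rises. I'll add a touch more and hold for over 2 s.

```bash
python3 -m handwheel '0 0 0.0005 0 0 0 0.015; 0 0 0.0005 0 0 0 0.015; 0 0 0.0005 0 0 0 0.015; 0 0 0.0005 0 0 0 0.015; 0 0 0.0005 0 0 0 0.015'; for i in 1 2 3; do python3 -m handwheel '0 0 0 0 0 0 0.015; 0 0 0 0 0 0 0.015; 0 0 0 0 0 0 0.015; 0 0 0 0 0 0 0.015; 0 0 0 0 0 0 0.015'|grep -E "^(t|tcp|force)"; done
python3 - <<'E'
from h import *
s=viewer.camera("side")
cv2.imwrite("pics/c5.png",cv2.resize(s[80:200,240:340],(500,600),interpolation=cv2.INTER_CUBIC)[:,:,::-1])
E
```

```text
t: 11.98
tcp_pos: [0.502, -0.196, 0.1466]
tool_rot: [2.164, 2.272, 0.0]
force: [-3.2, 0.0, 17.8]
gripper_width: 0.0332
finger_force: 40.0
t: 12.6
tcp_pos: [0.502, -0.196, 0.1466]
tool_rot: [2.164, 2.272, 0.0]
force: [-3.2, 0.2, 17.7]
t: 13.22
tcp_pos: [0.502, -0.196, 0.1466]
tool_rot: [2.164, 2.272, 0.0]
force: [-3.4, -0.4, 17.6]
t: 13.85
tcp_pos: [0.502, -0.196, 0.1466]
tool_rot: [2.164, 2.272, 0.0]
force: [-4.3, 0.8, 18.2]
```

View pics/c5.png

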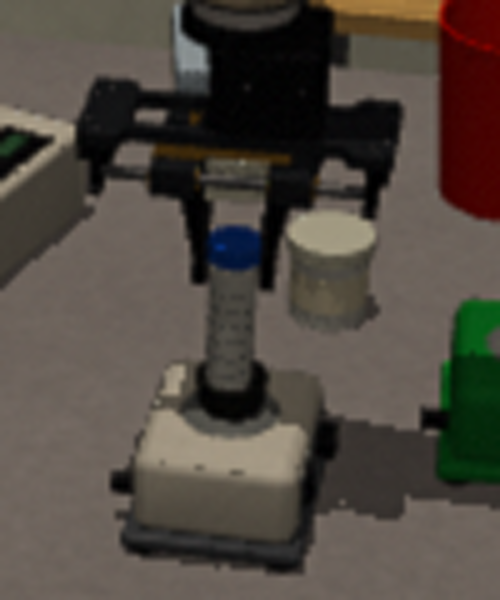

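The tube stands upright in the cup (crop 232,390), the head is down on the collar at a steady 18 N, and the fingers are clear of the mixer. I've held it for more than 2 s, so I'll hand the job in.

```bash
python3 -c "
from bench import workorder
print(workorder.close_job())"
```

```text
the job is handed in; nothing more can be done
None
```

I handed the job in with the tall tube still gripped and standing upright in the mixer cup, pressing the head onto its stop at a steady 18 N for over 2 s; no verdict came back.

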